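# Set the bypass needle of a mould-cooling distributor a quarter turn open

## Task

On the cooling-water distributor, turn the wing head of the bypass needle clockwise (seen from above) until the needle seats, then back it off a quarter turn, and finish still gripping the wing there, so that it cannot creep while a workmate tightens its lock nut. Leave the three flat shut-off levers and the things lying around the distributor as they are.

Things in the scene. Friction and masses are not known exactly. Their poses are not given: they have to be found in the camera images.
- distributor: Cooling-water distributor screwed to the bench: aluminium bar 45 x 45 x 325 mm, top 75 mm up, brass hose tails. Origin on the bench right under the bypass spindle, z up; the bar runs along y from +35 to -290 mm; outlets stick out to x = -67 mm. The bypass valve is the tall one at the +y end: brass gland, 20 mm wide lock nut (top at 110 mm), 8 mm upright spindle, wing head.
- spindle: Upright 8 mm steel spindle of the bypass needle together with the wing head that it carries; origin on the spindle axis at the underside of the wing (136 mm above the bench when seated). It rises 2 mm per turn as the needle is opened; its axes do not turn with the wing.
- wing_grip (a point): Centre of the wing head: a flat upright steel blade on the spindle axis, 41 mm long (x axis) x 10 mm thick (y axis, the way to pinch it) x 26 mm tall (z up), centre 149 mm above the bench when seated. Free all round down to the lock nut, 25 mm below its underside. The axes turn with it; when seated the blade lies along the bar (its x along the distributor's y).
- wing (a joint): How far the bypass needle is open, rad: 0 = seated (hard stop), grows counter-clockwise seen from above (opening). Right-hand thread: clockwise closes. At the start it is between 0.8 and 2.7 rad open, always less than half a turn. It turns stiffly (about 0.06 N m) and stays where it is left; at the seat it stops dead.
- lever0_tip (a point): Outer end of the flat shut-off lever nearest the bypass valve. Three like levers, 14 to 17 mm wide, pivoted on top of the bar 90, 165 and 240 mm from the spindle, 105 mm above the bench, reaching 55 mm out over the outlets (-x of the distributor). They can be knocked round: leave alone.
- lever1_tip (a point): Outer end of the middle shut-off lever; leave alone.
- lever2_tip (a point): Outer end of the far shut-off lever; leave alone.
- spanner: Steel combination spanner 190 mm long lying flat behind the distributor (its +x side), origin at its middle; leave alone.
- nipple: Spare brass hose tail, 44 mm tall, standing upright on its hexagon beyond the bypass end; origin at its foot; leave alone.
- pliers: Pliers with black grips, 178 mm long and 16 mm high, lying on the outlet side of the distributor; leave alone.
- fitting_bin: Grey open bin 100 x 150 x 55 mm with brass fittings, origin under its centre; leave alone.

How it is judged:
On the way:
1. the needle has been turned in until it seats (value of joint wing below 0.06 rad), for 0.2 s.
At the end, for the whole second after the job is handed in: After having been seated, the needle stands a quarter turn open (1.57 rad, give or take 0.26 rad or 15 degrees) and still, with the wing gripped between the fingers (more than 5 N) (value of joint wing between 1.31 and 1.83 rad and velocity of joint wing between -0.1 and 0.1 rad/s and contact force between the fingers and spindle above 5 N and distance between the grasp point and wing_grip below 0.03 m); the arm keeps its last pose, push and grip.
It fails at once if a shut-off lever was knocked round (end moved over 10 mm) (distance of any of lever0_tip, lever1_tip, lever2_tip from where it was at the start of the episode above 0.01 m).
It fails at once if a thing beside the distributor was pushed over 20 mm or knocked over (distance of any of spanner, nipple, pliers, fitting_bin from where it was at the start of the episode above 0.02 m or angle between nipple's own z axis and vertical above 0.5 rad).
It also fails if it takes over 48 s, if anything falls off the work surface, if the arm or the gripper's body presses on something with over 40 N, if the wrist force passes 120 N, or if a joint passes its speed limit or range.

## Robot

A 6-joint arm with a two-finger parallel gripper is mounted at the origin on the work surface. World frame = base frame: x ahead of the robot, y to its left, z up, the work surface at z = 0. Lengths are in m, angles in rad, forces in N, time in s.
With the tool pointing down it reaches from about 0.325 to 0.9 m from the base axis. Payload 6.1 kg.
Tool frame: the origin (TCP) lies midway between the tips of the shut fingers; the grasp point (between the pads) lies 19 mm behind it; z points along the fingers, y is the line along which they close (so a half turn about z gives the same grasp; the last joint's range is limited). The gripper opens to 85 mm and grips with 20 to 120 N. Pads are 22 mm wide; open, the fingers measure 114 mm over their backs; the gripper's body (76 mm by 85 mm) begins 54 mm behind the grasp point. The pads swing forward as they close: fully open they stand 13 mm farther back than shut.
Start: joints at [-1.386, 0.22, 1.526, -0, 1.395, -0.126], TCP at [0.191, -0.595, 0.231] pointing down, gripper open.
Joint ranges: [-2.98, 2.98], [-0.91, 2.08], [0.09, 2.57], [-1.24, 4.39], [0.2, 2.65], [-2.68, 2.68]. Speed limits (rad/s): [2.57, 2.57, 3.01, 3.14, 3.14, 3.14].

## Interface

Orientations are given as [roll, pitch, yaw] about the fixed x, y, z axes, in that order (R = Rz(yaw) Ry(pitch) Rx(roll)).
In Python, from plant import movep, move_l, set_joints, gripper_to, hold, inverse_kinematics, observe, get_image, get_calibration, Unreachable, job_done gives the robot as it stands. Calls block until the motion is done:
- movep(position, orientation): joint-space move of the TCP to a pose.
- move_l(position, feed=0.15, rotation=None, max_force=None): straight line of the TCP; rotation=None keeps the orientation; feed is the mean speed in m/s. With max_force (N) it stops when the force on the tool has changed by that much, and returns True; else False.
- set_joints(angles): joint-space move.
- gripper_to(opening, f_grip=None): finger opening in m; f_grip is the grip in N (None keeps the last); returns when the fingers have stopped.
- hold(seconds).
- inverse_kinematics(position, orientation): joint angles nearest the present ones, or None.
- observe(): the state.
- get_image(name): name is "scene" or "top" or "wrist"; returns (picture, depth): 480x640x3 uint8, red, green, blue; 480x640 float32, m along the optical axis (not along the pixel's ray), 0 where there is no reading.
- get_calibration(name): a dict with "intrinsics" (3x3 intrinsics, pixels), "world_from_camera" (4x4, takes a point from camera to world coordinates). Camera axes: x right, y down, z forward; pixel columns grow to the right and rows downward; lengths in m; the calibration is good to about 2 mm. The wrist camera is an equidistant fisheye: a pixel r from the principal point sees the ray r / f radians off the axis. A picture is of the moment at which its call begins: read the wrist's pose just before it. get_calibration takes no time and is no camera call; for the wrist camera it gives the pose at the moment of the call.
A pose or a line that the arm cannot do raises Unreachable and nothing moves.
- job_done(): hands the job in; it is judged then, once.
The state is a dict: "time_s": time; "q": joint angles; "joint_velocities": joint speeds; "joint_torque": joint torques, N m; "eef_pos": TCP position; "tcp_rot": TCP orientation; "ft_force": force on the tool from outside, world axes, zero at the start; "torque": the same for the moment, N m; "opening": finger opening in m; "grasp_force": force on a finger pad.
Only numpy, scipy, OpenCV 4.12 (cv2) and the standard library are available. Lean on these libraries where they do the work, as an engineer would, in place of code of your own. Each camera call takes 0.05 s, during which the arm holds its last target. There are 200 camera calls.

## Working session

There is one attempt and no reset: what is moved stays moved. The work goes in short steps, each a Python script; the robot and the scene stay as the last script left them, time stands still between calls to the robot, and variables do not carry over. Pictures are saved under pics/ and viewed, at most 10 in all, crops included, and the job is handed in when it is done.

```bash
ls; mkdir -p pics
python3 - <<'E'
from plant import *
import cv2,numpy as np
for n in ("scene","top"):
    im,d=get_image(n); cv2.imwrite(f"pics/{n}0.png",im[:,:,::-1]); np.savez(f"{n}0.npz",im=im,d=d,**get_calibration(n))
    c=get_calibration(n); print(n,c["intrinsics"].round(1).tolist(),c["world_from_camera"].round(3).tolist())
E
```

```text
pics
scene [[470.7, 0.0, 318.9], [0.0, 470.7, 240.0], [0.0, 0.0, 1.0]] [[-0.608, 0.554, -0.568, 1.075], [0.794, 0.428, -0.432, 0.525], [0.004, -0.714, -0.7, 0.716], [0.0, 0.0, 0.0, 1.0]]
top [[442.1, 0.0, 316.1], [0.0, 442.1, 243.1], [0.0, 0.0, 1.0]] [[0.007, -0.994, 0.108, 0.496], [-1.0, -0.007, 0.001, 0.117], [-0.0, -0.108, -0.994, 0.936], [0.0, 0.0, 0.0, 1.0]]
```

View pics/top0.png

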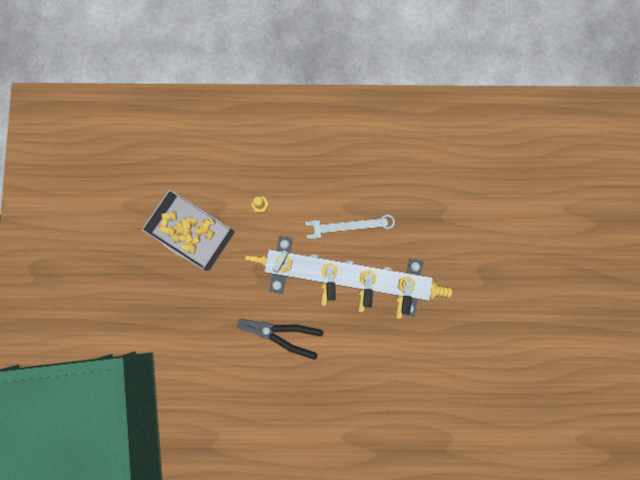

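View pics/scene0.png

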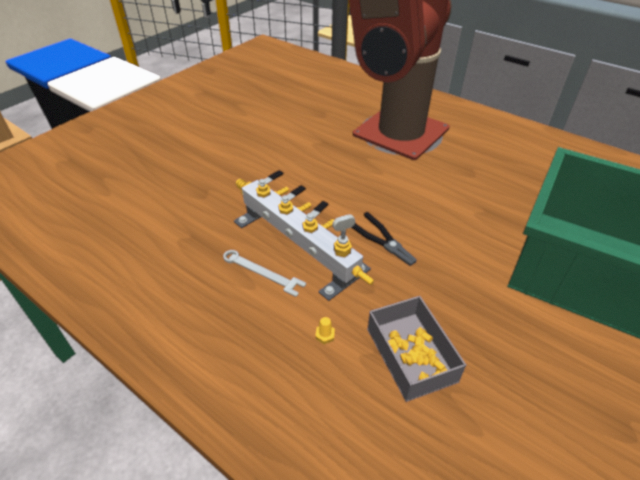

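```bash
cat > h.py <<'E'
import numpy as np
def pts(f):
    z=np.load(f); d=z["d"]; K=z["intrinsics"]; T=z["world_from_camera"]
    v,u=np.indices(d.shape); p=np.stack([(u-K[0,2])/K[0,0]*d,(v-K[1,2])/K[1,1]*d,d],-1)
    P=p@T[:3,:3].T+T[:3,3]; P[d==0]=np.nan; return P,z["im"]
E
python3 - <<'E'
from h import *
import cv2
def line(Q,n):
    c=Q.mean(0); w,V=np.linalg.eigh(np.cov((Q-c).T)); print(n,len(Q),c.round(4),"ang",np.degrees(np.arctan2(V[1,1],V[0,1])).round(1),"sd",np.sqrt(w).round(4))
for n in("top","scene"):
    P,im=pts(f"{n}0.npz"); x,y,z=np.moveaxis(P,-1,0)
    reg=(x>.3)&(x<.6)&(y>-.25)&(y<.35)
    w=reg&(z>.143)&(z<.175); line(P[w][:,:2],n+" wing"); print("z",np.percentile(z[w],[5,50,95]).round(4), np.argwhere(w).min(0),np.argwhere(w).max(0))
    b=reg&(z>.065)&(z<.082); line(P[b][:,:2],n+" bar")
    bw=b&(im.min(-1)>150); line(P[bw][:,:2],n+" barwhite")
im=np.load("top0.npz")["im"]; a=cv2.resize(im[225:305,235:345],None,fx=7,fy=7,interpolation=cv2.INTER_CUBIC)
im=np.load("scene0.npz")["im"]; 
cv2.imwrite("pics/crop.png",a[:,:,::-1])
E
```

```text
top wing 154 [0.5487 0.1795] ang 151.4 sd [0.0031 0.012 ]
z [0.1518 0.1606 0.1637] [250 273] [272 288]
top bar 2925 [0.5275 0.0477] ang 80.8 sd [0.0137 0.096 ]
top barwhite 2780 [0.5287 0.0524] ang 80.8 sd [0.0136 0.0934]
scene wing 239 [0.5558 0.1826] ang 148.7 sd [0.0027 0.0117]
z [0.1445 0.1559 0.1632] [214 332] [228 354]
scene bar 2086 [0.5421 0.0724] ang 81.1 sd [0.0134 0.0959]
scene barwhite 1658 [0.5405 0.0737] ang 81.2 sd [0.0132 0.0936]
```

View pics/crop.png

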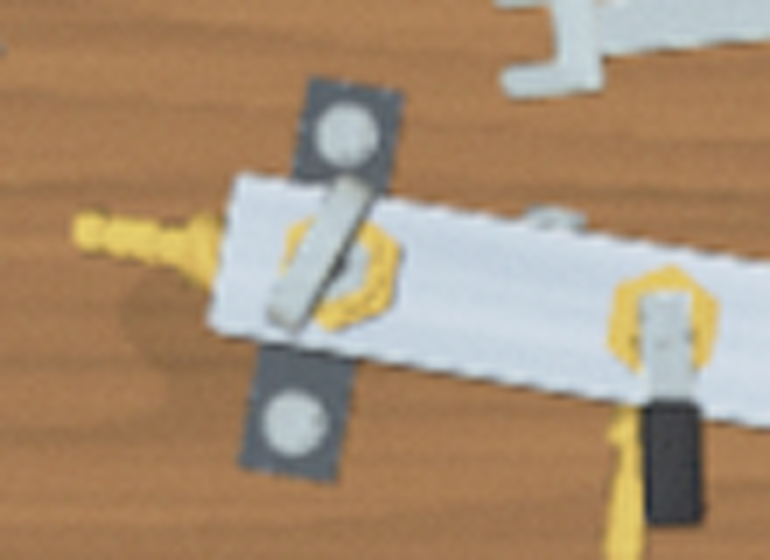

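The top view shows the blade at about (281,261), standing at about 150–155° in the world. The bar lies at 81°, so the needle is open about 1.25 rad. Next I'll check the wrist range and take one look from above.

```bash
cat >> h.py <<'E'
from plant import *
pi=np.pi
def rot(deg): return [pi,0,np.radians((deg+180)%360-180)]
E
python3 - <<'E'
from h import *
import cv2
for y in(-30,-99,-109,-9,150,81,71,171):
    q=inverse_kinematics([.552,.181,.131],rot(y)); print(y,None if q is None else np.round(q,2))
movep([.552,.181,.30],rot(-30)); hold(.3)
c=get_calibration("wrist"); im,d=get_image("wrist"); np.savez("w0.npz",im=im,d=d,**c); cv2.imwrite("pics/w0.png",im[:,:,::-1])
print(c["intrinsics"].round(1).tolist(),c["world_from_camera"].round(3).tolist(),observe()["eef_pos"],observe()["tcp_rot"],observe()["time_s"])
E
```

```text
-30 [ 0.18  0.21  1.74 -0.    1.2   2.28]
-99 None
-109 [ 0.18  0.21  1.74  0.    1.2  -2.63]
-9 [ 0.18  0.21  1.74 -0.    1.2   1.91]
150 [ 0.18  0.21  1.74  0.    1.2  -0.87]
81 [ 0.18  0.21  1.74 -0.    1.2   0.34]
71 [ 0.18  0.21  1.74 -0.    1.2   0.51]
171 [ 0.18  0.21  1.74  0.    1.2  -1.23]
[[371.6, 0.0, 314.4], [0.0, 371.6, 239.2], [0.0, 0.0, 1.0]] [[-0.5, -0.827, -0.255, 0.618], [-0.866, 0.478, 0.148, 0.144], [-0.0, 0.294, -0.956, 0.443], [0.0, 0.0, 0.0, 1.0]] [0.5520759  0.18079133 0.29997172] [ 3.14155025e+00 -1.30743597e-06 -5.23892305e-01] 3.4583
```

View pics/w0.png

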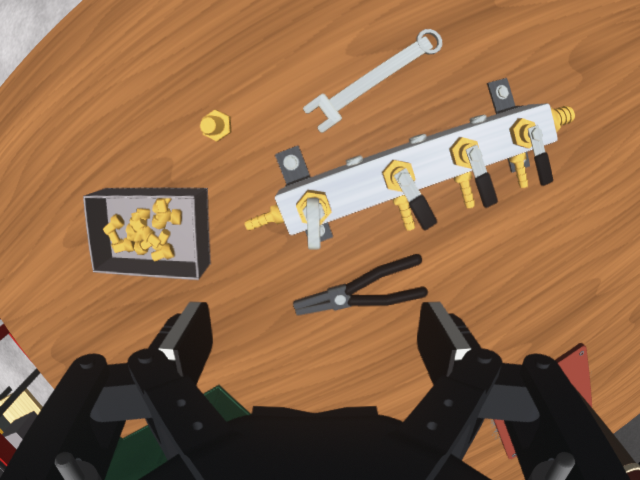

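The wrist view shows the blade at about (313,222), pointing nearly straight down the image, with nothing in its way. The yaw 150→81→171 family is well inside the last joint's range.

Run:
```python
from h import *
import cv2
z=np.load("w0.npz"); K=z["intrinsics"];T=z["world_from_camera"];d=z["d"]
v,u=np.indices(d.shape); a=(u-K[0,2])/K[0,0]; b=(v-K[1,2])/K[1,1]; r=np.hypot(a,b)+1e-9; s=np.tan(r)/r
P=np.stack([a*s*d,b*s*d,d],-1)@T[:3,:3].T+T[:3,3]; P[d==0]=np.nan
Pt,_=pts("top0.npz");Ps,_=pts("scene0.npz")
for n,Q in(("wrist",P),("top",Pt),("scene",Ps)):
    for lo in(.14,.157):
        m=(abs(Q[...,0]-.552)<.05)&(abs(Q[...,1]-.181)<.05)&(Q[...,2]>lo)&(Q[...,2]<.18)
        if m.sum()<10: continue
        (c,wh,an)=cv2.minAreaRect((Q[m][:,:2]*1000).astype(np.float32)); print(n,lo,m.sum(),np.round(c,1),np.round(wh,1),round(an,1), "z95",np.percentile(Q[m][:,2],95).round(4), "mean",Q[m].mean(0).round(4))
```

```text
wrist 0.14 642 [552.7 183.3] [ 9.5 42.1] 60.3 z95 0.1639 mean [0.5547 0.1822 0.161 ]
wrist 0.157 565 [552.3 183.5] [ 9.5 39.6] 60.3 z95 0.164 mean [0.5533 0.183  0.162 ]
top 0.14 159 [548.9 180. ] [10.1 42. ] 61.9 z95 0.1637 mean [0.5485 0.1795 0.1589]
top 0.157 122 [549.1 179.9] [10.  39.1] 61.3 z95 0.164 mean [0.5489 0.1799 0.1611]
scene 0.14 260 [553.8 181.6] [12.3 41.5] 61.6 z95 0.1631 mean [0.5558 0.1828 0.1541]
scene 0.157 107 [554.2 181. ] [11.7 37. ] 63.5 z95 0.1635 mean [0.5551 0.1816 0.1611]
```

```bash
cat >> h.py <<'E'
def rep(t=""):
    o=observe(); print(t,round(o["time_s"],2),"p",np.round(o["eef_pos"],4),"yaw",np.degrees(o["tcp_rot"][2]).round(1),"F",np.round(o["ft_force"],1),"M",np.round(o["torque"],2),"op",round(float(o["opening"]),4),"g",np.round(o["grasp_force"],1)); return o
E
python3 - <<'E'
from h import *
movep([.5523,.182,.20],rot(151)); rep()
print(move_l([.5523,.182,.1305],feed=.08,max_force=10)); rep("down")
gripper_to(0.0,20); hold(.2); rep("grip")
E
```

```text
6.12 p [0.5524 0.182  0.2001] yaw 151.0 F [ 0.6 -0.4 -0.8] M [ 0.01 -0.    0.  ] op 0.0854 g 0.0
False
down 7.14 p [0.5528 0.1821 0.1312] yaw 151.0 F [-1.1  0.6  0.5] M [ 0.01 -0.01 -0.01] op 0.0856 g 0.0
grip 8.02 p [0.5523 0.1819 0.1306] yaw 151.0 F [-1.9 -1.7  2. ] M [-0.2   0.2   0.08] op 0.0099 g 24.5
```

Run:
```python
from h import *
gripper_to(0.0,60); o=rep("grip60"); q=np.array(o["q"]); q0=q[5]
for k in range(1,40):
    q[5]=q0+(.3*min(k,3)+.05*max(0,k-3)); set_joints(q.tolist()); 
    o=rep(f"{q[5]-q0:.2f}")
    if k>3 and abs(o["torque"][2])>.6 or np.linalg.norm(o["ft_force"])>40 or q[5]-q0>1.5: break
hold(.3); rep("end")
```

```text
grip60 8.23 p [0.5523 0.1819 0.1306] yaw 151.0 F [-2.  -2.   3.1] M [-0.23  0.34  0.12] op 0.0093 g 62.4
0.30 8.62 p [0.552  0.1816 0.1305] yaw 134.0 F [-3.4 -4.   2.8] M [-0.51  0.4  -0.07] op 0.0088 g 62.5
0.60 9.02 p [0.5518 0.1814 0.1304] yaw 116.8 F [-4.6 -4.7  3.1] M [-0.68  0.59 -0.06] op 0.009 g 62.5
0.90 9.41 p [0.5514 0.1813 0.1303] yaw 99.6 F [-3.7 -4.6  2.9] M [-0.69  0.74 -0.09] op 0.0088 g 62.6
0.95 9.66 p [0.5514 0.1813 0.1303] yaw 96.7 F [-4.7 -4.4  3.2] M [-0.69  0.81 -0.09] op 0.0089 g 62.6
1.00 9.91 p [0.5513 0.1813 0.1303] yaw 93.9 F [-4.7 -4.8  4.1] M [-0.72  0.74 -0.05] op 0.0092 g 62.6
1.05 10.16 p [0.5513 0.1813 0.1303] yaw 91.0 F [-5.8 -5.2  3.9] M [-0.72  0.82 -0.06] op 0.0091 g 62.7
1.10 10.41 p [0.5512 0.1813 0.1303] yaw 88.1 F [-5.6 -4.5  4.1] M [-0.73  0.85 -0.04] op 0.0092 g 62.7
1.15 10.66 p [0.5511 0.1813 0.1302] yaw 85.3 F [-5.2 -5.   2.5] M [-0.7   0.91 -0.07] op 0.0089 g 62.7
1.20 10.91 p [0.5511 0.1813 0.1302] yaw 82.4 F [-6.6 -5.3  3.2] M [-0.74  0.92 -0.04] op 0.009 g 62.7
1.25 11.16 p [0.551  0.1813 0.1302] yaw 79.6 F [-7. -5.  5.] M [-0.79  0.9   0.26] op 0.0088 g 62.8
1.30 11.41 p [0.551  0.1813 0.1302] yaw 76.8 F [-6.5 -4.8  5.1] M [-0.73  0.9   0.97] op 0.0095 g 67.0
end 11.71 p [0.551  0.1813 0.1302] yaw 76.8 F [-6.7 -4.7  4.4] M [-0.72  0.95  1.  ] op 0.009 g 66.9
```

The torque jumped to 1.0 N m at a yaw of about 80.5°, which matches the bar's 81°, so the needle is seated. Now I'll back it off a quarter turn.

Run:
```python
from h import *
import cv2
o=observe(); q=np.array(o["q"]); d=np.radians(171-np.degrees(o["tcp_rot"][2])); q0=q[5]
for k in range(1,7):
    q[5]=q0-d*k/6; set_joints(q.tolist()); rep()
hold(.5); rep("end"); 
for n in("top","scene","wrist"):
    c=get_calibration(n); im,dd=get_image(n); np.savez(n+"1.npz",im=im,d=dd,**c); 
    cv2.imwrite(f"pics/{n}1.png",im[:,:,::-1])
```

```text
12.08 p [0.5512 0.1812 0.1303] yaw 92.4 F [-0.9 -2.8  2.1] M [-0.34  0.16  0.07] op 0.0089 g 62.4
 12.45 p [0.5515 0.1813 0.1304] yaw 107.9 F [ 0.4 -3.   1.5] M [-0.33 -0.19  0.04] op 0.0091 g 62.3
 12.82 p [0.5518 0.1814 0.1305] yaw 123.5 F [3.4 0.1 1.7] M [-0.16 -0.56  0.08] op 0.0095 g 62.2
 13.18 p [0.552  0.1816 0.1307] yaw 139.2 F [5.1 0.7 0.9] M [ 0.   -0.87  0.05] op 0.0089 g 62.1
 13.55 p [0.5522 0.1819 0.1308] yaw 154.9 F [ 4.9  0.5 -0.1] M [ 0.17 -1.01  0.06] op 0.0092 g 62.1
 13.92 p [0.5523 0.1822 0.1308] yaw 170.6 F [ 6.1  1.7 -0.1] M [ 0.39 -1.01  0.05] op 0.0093 g 62.1
end 14.42 p [0.5523 0.1822 0.1309] yaw 170.5 F [6.1 2.4 0.5] M [ 0.35 -1.05  0.04] op 0.0094 g 62.1
```

View pics/wrist1.png

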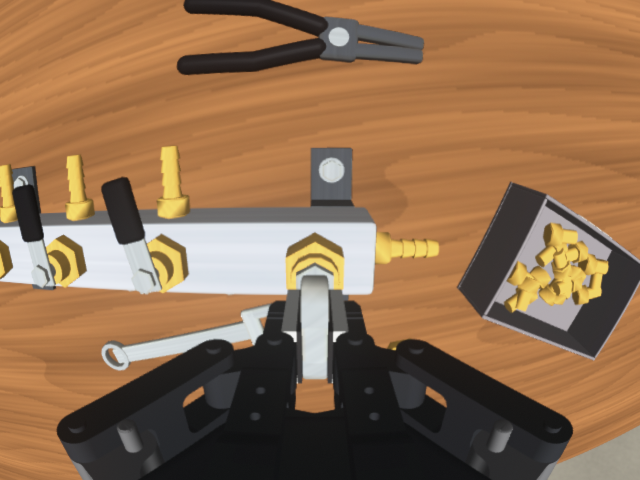

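View pics/scene1.png

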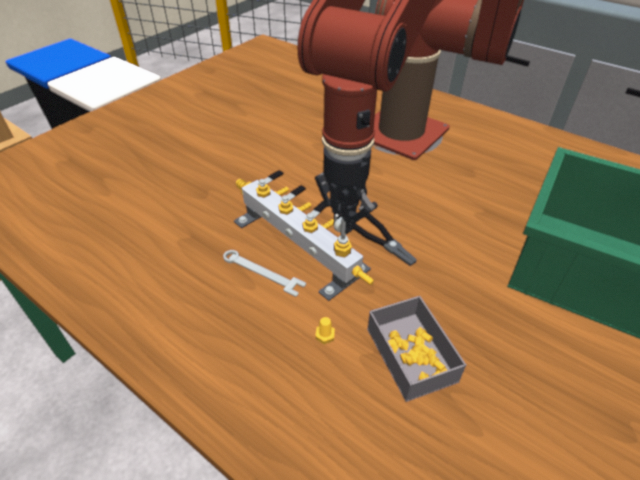

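The wrist view shows the blade at about (315,330), held between the pads and square to the bar. Nothing else has moved, so I'm handing it in.

```bash
python3 -c "
from plant import job_done
print(job_done())"
```

```text
the job is handed in; nothing more can be done
None
```

I seated the needle (the torque jumped to 1.0 N m at the stop), backed it off about 90°, and handed the job in at about 15 s with the wing still gripped at about 62 N; in the final camera views the levers and loose things looked undisturbed.

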